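# Hold a slat's tenon home in the dial gauge

### The job

Check the tenon of the longest of the three chair-arm slats standing in the wooden block: lift it out, pass its lower tenon down through the close-fitting window in the top of the dial gauge and push it fully home against the sprung plunger, until the slat's shoulders sit flat on the gauge's steel plate. Finish while still gripping the slat and holding it home, because the spring would push it out again and the dial is read meanwhile; leave the two shorter slats standing upright in the block.

Things in the scene. Friction and masses are not known exactly. Their poses are not given: they have to be found in the camera images.
- slat_long_center (a point): Centre, half-way up, of the longest of three wooden slats standing in the block. 152 mm high overall: body 24 (its x) x 54 (y) x 112 mm, and centred at each end a tenon 12 (x) x 36 (y) x 20 mm long; the same turned half round about z. z: its length, up. Lower tenon's end 76 mm, lower shoulders 56 mm, block's top 32 mm below this point; upper shoulders 56 mm above it. 0.1 to 0.19 kg
- slat_long_shoulder (a point): Point on the longest slat's axis at the level of its lower shoulders, 56 mm below its centre and 20 mm above its lower tenon's end; same axes
- slat_short_a_center (a point): Centre, half-way up, of one of the two shorter slats: the same section and tenons, overall 128 mm high (body 88 mm), so it stands 24 mm lower than the longest; same axes
- slat_short_b_center (a point): Centre, half-way up, of the other shorter slat, 128 mm high
- rack: Light wooden block 64 (x) x 252 (y) mm, top 54 mm above the bench, on an 84 x 272 mm foot board, fixed; origin in the middle of its underside. Three pockets 30 (x) x 60 (y) mm in a row along y at -80, 0 and +80 mm, floors 10 mm above the bench; a slat stands in each on its lower tenon's end, in any order, with 3 mm play all round
- window (a point): Centre of the window in the gauge's steel top plate, at the plate's upper face, 75 mm above the bench; z up. Window 14 (its x) x 38 (y) mm, 1 mm clear of the tenon on each side, with a 2.5 mm bevel round its upper edge; plate 96 (x) x 100 (y) x 8 mm. The gauge is a grey casting fixed to the bench, 168 x 122 mm; a round dial leans on its -x side, lower than the plate
- plunger (a joint): Travel of the gauge's sprung round plunger (22 mm wide) under the window, in m: 0 when free, its top then 10 mm below the plate's upper face; 0.010 when the tenon is home; stop at 0.014. The spring pushes up with 3 N at 0 and 8 N at 0.010. The dial's needle turns clockwise with it, half a turn for 10 mm
Not all that is in view belongs to the job. Leave any blue or yellow look-alike of the part that bears slat_long_center alone.

How it is judged (in metres and radians):
On the way, in this order (a step that is already met when the one before it is completed fails the run):
1. the longest slat has been lifted clear out of the block (height (world z) of slat_long_center above 0.145 m and contact force between the fingers and slat_long above 0.5 N), for 0.2 s.
2. its lower tenon is through the window and home (z of slat_long_shoulder in the frame of window between -0.003 and 0.002 m and horizontal distance between slat_long_shoulder and window below 0.003 m and angle between slat_long_center's own z axis and vertical below 0.05 rad and angle between the x axis of slat_long_center and the x axis of window, either way round below 0.12 rad and value of joint plunger above 0.008 m and contact force between the fingers and slat_long above 1 N), for 0.3 s.
At the end, for the whole second after the job is handed in: Fingers grip the longest slat; it is still, upright within 0.05 rad, within 3 mm and 0.12 rad of the window's centre line, its lower shoulders at most 2 mm above the plate, the plunger in by more than 8 mm; both shorter slats still stand in the block (all of step 2 and z of each of slat_short_a_center, slat_short_b_center in the frame of rack below 0.085 m and angle between each of slat_short_a_center, slat_short_b_center's own z axis and vertical below 0.2 rad and linear speed of slat_long below 0.02 m/s); the arm keeps its last pose, push and grip.
It fails at once if a shorter slat is pulled out or knocked over (distance of any of slat_short_a_center, slat_short_b_center from where it was at the start of the episode above 0.03 m).
It also fails if it takes over 48 s, if anything falls off the work surface, if the arm or the gripper's body presses on something with over 40 N, if the wrist force passes 120 N, or if a joint passes its speed limit or range.

### The arm

A 6-joint arm with a two-finger parallel gripper is mounted at the origin on a cart in front of the work surface, level with it; the furniture and walls round the work are solid. World frame = base frame: x ahead of the robot, y to its left, z up, the work surface at z = 0. Lengths are in mm, angles in rad, forces in N, time in s.
With the tool pointing down it reaches from about 350 to 775 mm from the base axis. Payload 7.3 kg.
Tool frame: the origin (TCP) lies on the centre line of the jaws, within the pads' length; the fingertips stand 17 mm ahead of it and the grasp point (between the pads) lies 2 mm behind it; z points along the fingers, y is the line along which they close (so a half turn about z gives the same grasp; the last joint's range is limited). The gripper opens to 92 mm and grips with 3 to 60 N. Pads are 19 mm wide; open, the fingers measure 130 mm over their backs; the gripper's body (75 mm by 190 mm) begins 47 mm behind the grasp point.
Start: joints at [-1.417, 0.342, 1.524, -0, 1.275, -0.146], TCP at [155.07, -501.597, 210.841] pointing down, gripper open.
Joint ranges: [-2.53, 2.53], [-0.77, 2.02], [0.04, 2.7], [-1, 4.14], [0.28, 2.66], [-3.11, 3.11]. Speed limits (rad/s): [2.57, 2.57, 3.14, 3.14, 3.14, 3.14].

### API

Orientations are given as [roll, pitch, yaw] about the fixed x, y, z axes, in that order (R = Rz(yaw) Ry(pitch) Rx(roll)).
In Python, from plant import bot gives the robot as it stands. The module is installed in compiled form; this text tells all that it offers.
- The arm moves only by the shell command python3 -m pendant 'ROWS'. ROWS is JSON, a list of rows, each a list of 3 entries, a list of its own where there are three numbers: the shift along the world's x, y, z as a fraction of full scale, then the turn, a rotation vector about the world's x, y, z as a fraction of full scale, then the opening, from -1 (shut) to 1 (fully open), so that 0 is half open. In form: [[[tx, ty, tz], [rx, ry, rz], claw], ...]. A call has exactly 10 rows; each row shifts and turns the commanded pose from where the row before left it; what a row does not reach is not made up. Full scale, the value 1, is 30 mm for a shift and 0.12 rad for a turn. A row lasts 1/12 s, in which the tool goes at most 41.7 mm and 7.16 degrees, less where a joint would pass 70% of its speed; a pose out of reach is approached as far as the arm can. A call with a number of a shift or a turn outside -1 to 1 is refused whole. A call with a gripper value outside its range is refused whole. The fingers move at their own pace and stop on an object; the grip force is fixed at half the most. Time passes only in rows, so rows that do not move let the fingers close, or fill a call up. It gives the time, the measured TCP pose, the force, the opening and the grip force at its end, in the units of the state.
- bot.get_obs(): the state, without advancing time (a new reading comes with each control period).
- bot.capture(name): name is "scene" or "top"; returns the picture (400x640x3 uint8, blue, green, red); there is no depth.
- bot.camera_params(name): a dict with "fovy" (degrees; the focal length in pixels is half the picture's height over the tangent of half this angle, whatever the lens; pixels are square), "cx", "cy" (the principal point, pixels), "camera_from_world" (4x4, takes a point from world to camera coordinates). Camera axes: x right, y down, z forward; pixel columns grow to the right and rows downward; lengths in mm; the calibration is good to about 2 mm. A picture is of the moment at which its call begins. camera_params takes no time and is no camera call.
- bot.close_job(): hands the job in; it is judged then, once.
The state is a dict: "time": time; "joint_positions": joint angles; "dq": joint speeds; "tau": joint torques, N m; "tool_pos": TCP position; "tcp_rot": TCP orientation; "contact_force": force on the tool from outside, world axes, zero at the start; "moment": the same for the moment, N m; "grip_width": finger opening in mm; "finger_force": force on a finger pad.
Only numpy, scipy, OpenCV 4.12 (cv2) and the standard library are available. Lean on these libraries where they do the work, as an engineer would, in place of code of your own. Each camera call takes 0.05 s, during which the arm holds its last target. There are 200 camera calls.

## Working session

There is one attempt and no reset: what is moved stays moved. The work goes in short steps, Python scripts to look and compute and a shell command to move; the robot and the scene stay as the last step left them, time stands still between calls to the robot, and variables do not carry over. Pictures are saved under pics/ and viewed, at most 10 in all, crops included, and the job is handed in when it is done.

```bash
mkdir -p pics; python3 - <<'E'
from plant import bot
import cv2,numpy as np
for n in("scene","top"):
    cv2.imwrite(f"pics/{n}0.png",bot.capture(n)); p=bot.camera_params(n); print(n,p["fovy"],p["cx"],p["cy"],np.round(p["camera_from_world"],4).tolist())
print(bot.get_obs())
E
```

```text
scene 42.58390807926794 316.57078357851873 202.9583269169086 [[-0.8853, -0.4649, -0.0095, 519.3588], [-0.2377, 0.47, -0.8501, 245.3022], [0.3996, -0.7503, -0.5266, 1064.3486], [0.0, 0.0, 0.0, 1.0]]
top 46.72232870184158 317.81870991961335 200.23060480303124 [[0.0213, -0.9998, 0.0012, -71.7667], [-0.9952, -0.0214, -0.0953, 633.0099], [0.0953, 0.0008, -0.9954, 1205.4207], [0.0, 0.0, 0.0, 1.0]]
{'time': 0.1, 'joint_positions': array([-1.41700168e+00,  3.42651146e-01,  1.52493178e+00, -1.46538832e-05,
        1.27541121e+00, -1.45989871e-01]), 'dq': array([-8.56255026e-05, -8.03734500e-04, -2.65064293e-03, -2.23332609e-04,
        1.28935818e-03, -9.48836217e-04]), 'tau': array([ 1.77400590e-03, -4.32004058e+01, -2.44695050e+01,  7.19782873e-02,
        5.26703009e-02, -5.42052862e-05]), 'tool_pos': array([ 155.00076858, -501.18426089,  210.21187932]), 'tcp_rot': array([-3.14020404e+00, -1.90011643e-04,  2.99788666e-01]), 'contact_force': array([-0.60123828, -0.31203714, -0.1922836 ]), 'moment': array([ 0.00652065, -0.02234124, -0.00404961]), 'finger_force': 0.0, 'grip_width': 91.63768217054299}
```

View pics/scene0.png

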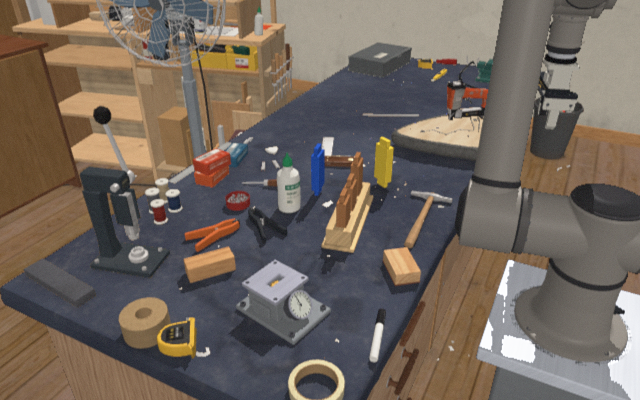

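View pics/top0.png

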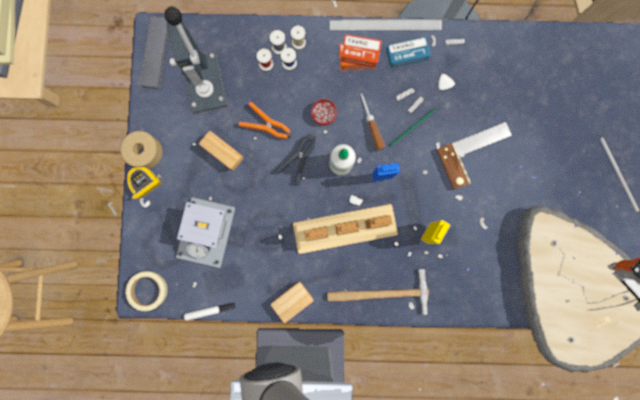

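The scene view shows the block with three brown slats at about (350,200) and the gauge at (283,300). The top view shows the slats at (316,234), (347,228), (378,222) and the gauge window at (202,225).
Look-alikes are the blue slat (scene 318,170 / top 386,172), the yellow slat (384,162 / 436,232) and the two shorter brown ones. I'll crop close to choose.

```bash
python3 - <<'E'
import cv2,numpy as np
s=cv2.imread("pics/scene0.png");t=cv2.imread("pics/top0.png")
a=cv2.resize(s[145:255,310:390],None,fx=5,fy=5,interpolation=cv2.INTER_CUBIC)
b=cv2.resize(t[200:255,285:405],(390,179),interpolation=cv2.INTER_CUBIC)
c=cv2.resize(t[190:270,170:245],(390,371)[:2],interpolation=cv2.INTER_CUBIC)
im=np.zeros((550,790,3),np.uint8);im[:,:400]=a;im[:179,400:]=b;im[179:,400:]=c
cv2.imwrite("pics/c1.png",im)
E
```

```text
(no output)
```

View pics/c1.png

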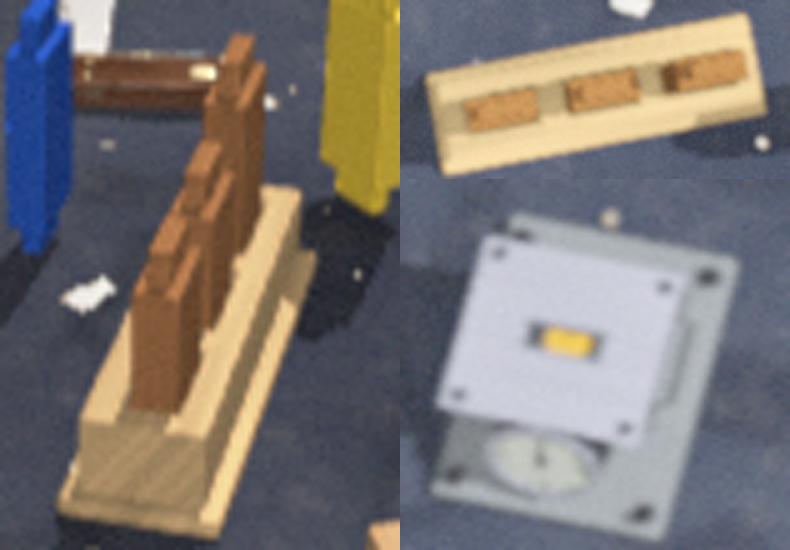

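The crop shows the far-end slat in the scene view (about (357,170)) standing clearly tallest. In the top view it is the right-hand one at about (379,222). Next I fit poses by reprojecting silhouettes.

```bash
cat > h.py <<'E'
import cv2,numpy as np
from plant import bot
P={n:bot.camera_params(n) for n in("scene","top")}
def proj(n,X):
    p=P[n];M=np.array(p["camera_from_world"]);f=200/np.tan(np.radians(p["fovy"]/2))
    c=np.asarray(X)@M[:3,:3].T+M[:3,3]
    return f*c[:,:2]/c[:,2:]+[p["cx"],p["cy"]]
def box(x,y,yaw,cx,cy,z0,z1,lx,ly):
    c,s=np.cos(yaw),np.sin(yaw)
    return np.array([[x+c*(cx+a*lx/2)-s*(cy+b*ly/2),y+s*(cx+a*lx/2)+c*(cy+b*ly/2),z] for a in(-1,1) for b in(-1,1) for z in(z0,z1)])
def fill(im,n,X,v):
    h=cv2.convexHull(proj(n,X).astype(np.float32)).reshape(-1,2)
    cv2.fillConvexPoly(im,np.round((h+0.0)*16).astype(np.int32),v,cv2.LINE_AA,4)
def slat(im,n,x,y,yaw,zc,L,v):
    for z0,z1,a,b in((-L/2+20,L/2-20,24,54),(L/2-20,L/2,12,36),(-L/2,-L/2+20,12,36)):
        fill(im,n,box(x,y,yaw,0,0,zc+z0,zc+z1,a,b),v)
def pix(n,uv,z):
    p=P[n];M=np.array(p["camera_from_world"]);f=200/np.tan(np.radians(p["fovy"]/2))
    d=M[:3,:3].T@np.array([(uv[0]-p["cx"])/f,(uv[1]-p["cy"])/f,1]);o=-M[:3,:3].T@M[:3,3]
    return (o+d*(z-o[2])/d[2])
E
cat > fit.py <<'E'
from h import *
from scipy.optimize import minimize
I={n:cv2.imread(f"pics/{n}0.png") for n in P}
for n,q in(("top",[(316,234),(347,228),(378,222)]),):
    print([pix(n,a,z)[:2].round(1) for a,z in zip(q,(138,138,162))])
for n,q in(("scene",[(345,195),(356,165),(335,245)]),("top",[(316,235),(378,224),(345,213),(200,215),(225,260),(202,225)])):
    hs=cv2.cvtColor(I[n],cv2.COLOR_BGR2HSV); print(n,[hs[v,u].tolist() for u,v in q])
print("win",pix("top",(202.5,225.2),75).round(1))
cor=[(170+(a-400)*75/390,190+(b-179)*80/371) for a,b in((484,234),(687,268),(645,444),(437,409))]
print([pix("top",c,75)[:2].round(1) for c in cor])
E
python3 fit.py
```

```text
[array([542. , -55.6]), array([ 558.1, -130.4]), array([ 573. , -202.2])]
scene [[12, 142, 111], [13, 145, 118], [17, 106, 135]]
top [[16, 146, 197], [16, 146, 197], [19, 81, 208], [114, 17, 216], [112, 50, 127], [23, 151, 241]]
win [559.6 235.3  75. ]
[array([618.7, 280. ]), array([601.9, 178.9]), array([504.6, 195.6]), array([521.6, 298.3])]
```

```bash
cat > fit2.py <<'E'
from h import *
from scipy.optimize import minimize
I={n:cv2.imread(f"pics/{n}0.png") for n in P}
R={"scene":(310,145,385,255),"top":(285,195,410,260)}
G={"scene":(235,255,320,320),"top":(172,192,245,262)}
def mask(n,k,R):
    hs=cv2.cvtColor(I[n],cv2.COLOR_BGR2HSV).astype(int);H,S,V=hs[...,0],hs[...,1],hs[...,2]
    m=((H<19)&(S>118)&(V>50)) if k=="s" else ((S<40)&(V>(185 if n=="top" else 160)))
    z=np.zeros(m.shape,np.uint8);a,b,c,d=R[n];z[b:d,a:c]=255*m[b:d,a:c]
    if k=="g": z=cv2.morphologyEx(z,cv2.MORPH_CLOSE,np.ones((9,9)))
    z=cv2.morphologyEx(z,cv2.MORPH_CLOSE,np.ones((3,3)))
    n_,l,st,_=cv2.connectedComponentsWithStats(z)
    for i in range(1,n_):
        if st[i,4]<60:z[l==i]=0
    return z
def cost(draw,M,ns):
    c=0
    for n in ns:
        r=np.zeros((400,640),np.uint8);draw(r,n)
        d=cv2.GaussianBlur(r,(0,0),.6).astype(float)-cv2.GaussianBlur(M[n],(0,0),.6);c+=(d*d).sum()/65025
    return c
def drawS(p):
    def f(r,n):
        for i,L in enumerate((128,128,152)):
            x,y,w=p[3*i:3*i+3]
            fill(r,n,box(x,y,w,0,0,54,10+L-20,24,54),255);fill(r,n,box(x,y,w,0,0,10+L-20,10+L,12,36),255)
    return f
def drawG(p):
    def f(r,n): fill(r,n,box(*p,0,0,75,75.01,96,100),255)
    return f
def run(draw,M,p,sc,ns):
    best=None
    for k in range(4):
        s=np.vstack([p]+[p+np.eye(len(p))[i]*sc[i]*(-1)**k for i in range(len(p))])
        o=minimize(lambda q:cost(draw(q),M,ns),p,method="Nelder-Mead",options=dict(initial_simplex=s,maxiter=900,xatol=.05,fatol=.01));p=o.x
    return o
MS={n:mask(n,"s",R) for n in P};MG={n:mask(n,"g",G) for n in P}
if __name__=="__main__":
    p0=np.array([542,-56,.2,558,-130,.2,573,-202,.2]);
    for ns in(["scene","top"],["top"]):
        o=run(drawS,MS,p0,np.array([4,4,.05]*3),ns);print(ns,o.fun,o.x.round(3))
        if len(ns)>1:pb=o.x
        g=run(drawG,MG,np.array([561,238,-.17]),np.array([4,4,.05]),ns);print("g",g.fun,g.x.round(3))
        if len(ns)>1:gb=g.x
    o=[]
    for n in P:
        im=I[n].copy()
        for M,c in((MS,(0,255,0)),(MG,(255,0,255))):pass
        r=np.zeros((400,640),np.uint8);drawS(pb)(r,n);drawG(gb)(r,n)
        big=cv2.resize(im,None,fx=4,fy=4,interpolation=cv2.INTER_CUBIC);rb=cv2.resize(r,None,fx=4,fy=4)
        mb=cv2.resize(MS[n]|MG[n],None,fx=4,fy=4)
        for q,c in((rb,(0,255,0)),(mb,(0,0,255))):
            cs,_=cv2.findContours((q>127).astype(np.uint8),0,2);cv2.drawContours(big,cs,-1,c,1)
        for W in(R,G):
            a,b,c,d=[4*v for v in W[n]];o.append(cv2.resize(big[b:d,a:c],(395,295)))
    cv2.imwrite("pics/fit.png",np.vstack([np.hstack(o[:2]),np.hstack(o[2:])]))
E
python3 fit2.py
```

```text
['scene', 'top'] 309.9945098039216 [ 5.42336e+02 -5.66670e+01  2.82000e-01  5.59405e+02 -1.32539e+02
  2.30000e-01  5.75694e+02 -2.09497e+02  2.81000e-01]
g 1197.9322568242983 [ 5.57905e+02  2.36594e+02 -2.05000e-01]
['top'] 77.26841983852364 [ 5.44214e+02 -5.54860e+01  2.10000e-01  5.61338e+02 -1.32764e+02
  2.13000e-01  5.76839e+02 -2.08834e+02  2.48000e-01]
g 646.5906958861976 [ 5.61342e+02  2.33930e+02 -1.81000e-01]
```

View pics/fit.png

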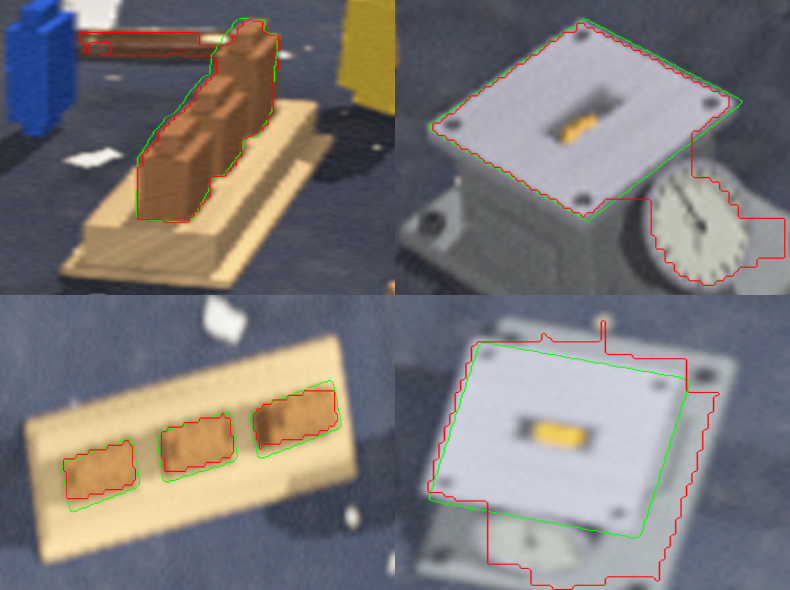

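The overlay shows the slat outlines agreeing with the image, with the long slat near (577,-209) and yaw about 0.22. The gauge plate fits in the scene view but the mask leaks in the top view, so I'll redo the gauge later with the slat above it. First I move above the long slat.

```bash
python3 -m pendant '[[[0.7,0.48,0.04],[0,0,0.62],1],[[0.7,0.48,0.04],[0,0,0.62],1],[[0.7,0.48,0.04],[0,0,0.62],1],[[0.7,0.48,0.04],[0,0,0.62],1],[[0.7,0.48,0.04],[0,0,0.62],1],[[0.7,0.48,0.04],[0,0,0.62],1],[[0.7,0.48,0.04],[0,0,0.62],1],[[0.7,0.48,0.04],[0,0,0.62],1],[[0.7,0.48,0.04],[0,0,0.62],1],[[0.7,0.48,0.04],[0,0,0.62],1]]'
python3 -m pendant '[[[0.7,0.48,0.04],[0,0,0.62],1],[[0.7,0.48,0.04],[0,0,0.62],1],[[0.7,0.48,0.04],[0,0,0.62],1],[[0.7,0.48,0.04],[0,0,0.62],1],[[0.7,0.48,0.04],[0,0,0.62],1],[[0.7,0.48,0.04],[0,0,0.62],1],[[0.7,0.48,0.04],[0,0,0.62],1],[[0.7,0.48,0.04],[0,0,0.62],1],[[0.7,0.48,0.04],[0,0,0.62],1],[[0.7,0.48,0.04],[0,0,0.62],1]]'
cat > gfit.py <<'E'
from h import *
from scipy.optimize import least_squares
sc=np.array([(585-395,20),(738-395,102),(585-395,218),(430-395,126)],float);sc=(sc+.5)/[395/85,295/65]-.5+[235,255]
tp=np.array([(484,234),(687,268),(645,444),(437,409)],float)-[400,179];tp=(tp+.5)/[390/75,371/80]-.5+[170,190]
def X(p): # top img order: TL(+x,+y) TR(+x,-y) BR(-x,-y) BL(-x,+y)
    c,s=np.cos(p[2]),np.sin(p[2]);return np.array([[p[0]+c*a*48-s*b*50,p[1]+s*a*48+c*b*50,75] for a,b in((1,1),(1,-1),(-1,-1),(-1,1))])
order=None
S=proj("scene",X([560,236,-.18]))
idx=[int(np.argmin(np.linalg.norm(sc-s,axis=1))) for s in S];print(idx,(sc[idx]-S).round(1).tolist())
for w in((1,1),(1,0),(0,1)):
    o=least_squares(lambda p:np.r_[w[0]*(proj("scene",X(p))-sc[idx]).ravel(),w[1]*(proj("top",X(p))-tp).ravel()],[560,236,-.18]);print(w,o.x.round(3),o.cost)
print("win", pix("top",((566.5-400+.5)/5.2-.5+170,(341-179+.5)/4.6375-.5+190),75))
E
python3 gfit.py
```

```text
time: 0.93
tool_pos: [365.9, -356.6, 222.6]
tcp_rot: [-3.141, -0.0, 1.047]
contact_force: [-0.3, -0.0, -1.1]
grip_width: 91.4
finger_force: 0.0
time: 1.77
tool_pos: [575.8, -212.6, 234.4]
tcp_rot: [-3.141, -0.001, 1.792]
contact_force: [0.9, -0.6, 0.8]
grip_width: 91.8
finger_force: 0.0
[3, 0, 1, 2] [[0.6, -0.3], [1.5, 0.2], [0.5, 1.1], [-0.6, 0.6]]
(1, 1) [ 5.60138e+02  2.37587e+02 -1.92000e-01] 7.489255697461697
(1, 0) [ 5.58409e+02  2.36591e+02 -2.13000e-01] 0.028766364241093023
(0, 1) [ 5.62659e+02  2.39268e+02 -1.71000e-01] 1.550872042157746
win [561.28480318 237.60889826  75.        ]
```

```bash
python3 -m pendant '[[[0.01,0.01,-0.38],[0,0,0],1],[[0.01,0.01,-0.38],[0,0,0],1],[[0.01,0.01,-0.38],[0,0,0],1],[[0.01,0.01,-0.38],[0,0,0],1],[[0.01,0.01,-0.38],[0,0,0],1],[[0.01,0.01,-0.38],[0,0,0],1],[[0.01,0.01,-0.38],[0,0,0],1],[[0.01,0.01,-0.38],[0,0,0],1],[[0.01,0.01,-0.38],[0,0,0],1],[[0.01,0.01,-0.38],[0,0,0],1]]'
python3 -m pendant '[[[0,0,0],[0,0,0],1],[[0,0,0],[0,0,0],-1],[[0,0,0],[0,0,0],-1],[[0,0,0],[0,0,0],-1],[[0,0,0],[0,0,0],-1],[[0,0,0],[0,0,0],-1],[[0,0,0],[0,0,0],-1],[[0,0,0],[0,0,0],-1],[[0,0,0],[0,0,0],-1],[[0,0,0],[0,0,0],-1]]'
```

```text
time: 2.6
tool_pos: [577.9, -210.5, 119.7]
tcp_rot: [-3.141, -0.0, 1.788]
contact_force: [-1.4, -0.4, -0.6]
grip_width: 91.9
finger_force: 0.0
time: 3.43
tool_pos: [578.1, -210.6, 120.9]
tcp_rot: [3.141, 0.0, 1.788]
contact_force: [-0.8, 0.7, -0.4]
grip_width: 36.5
finger_force: 0.0
```

```bash
python3 -m pendant '[[[0,0,0],[0,0,0],-1],[[0,0,0],[0,0,0],-1],[[0,0,0],[0,0,0],-1],[[0,0,0],[0,0,0],-1],[[0,0,0],[0,0,0],-1],[[0,0,0],[0,0,0],-1],[[0,0,0],[0,0,0],-1],[[0,0,0],[0,0,0],-1],[[0,0,0],[0,0,0],-1],[[0,0,0],[0,0,0],-1]]'
```

```text
time: 4.27
tool_pos: [578.0, -210.6, 120.8]
tcp_rot: [-3.142, -0.0, 1.788]
contact_force: [0.9, 0.3, 0.2]
grip_width: 23.4
finger_force: 29.9
```

Gripped at 23.4 mm opening. Lifting straight up.

```bash
python3 -m pendant '[[[0,0,0.2],[0,0,0],-1],[[0,0,0.4],[0,0,0],-1],[[0,0,0.5],[0,0,0],-1],[[0,0,0.6],[0,0,0],-1],[[0,0,0.6],[0,0,0],-1],[[0,0,0.6],[0,0,0],-1],[[0,0,0.6],[0,0,0],-1],[[0,0,0.6],[0,0,0],-1],[[0,0,0.6],[0,0,0],-1],[[0,0,0.3],[0,0,0],-1]]'
```

```text
time: 5.1
tool_pos: [578.6, -210.8, 273.6]
tcp_rot: [3.139, 0.002, 1.788]
contact_force: [0.8, 0.3, -0.7]
grip_width: 23.3
finger_force: 29.9
```

```bash
python3 -m pendant '[[[-0.03,0.74,0],[0,0,-0.17],-1],[[-0.03,0.74,0],[0,0,-0.17],-1],[[-0.03,0.74,0],[0,0,-0.17],-1],[[-0.03,0.74,0],[0,0,-0.17],-1],[[-0.03,0.74,0],[0,0,-0.17],-1],[[-0.03,0.74,0],[0,0,-0.17],-1],[[-0.03,0.74,0],[0,0,-0.17],-1],[[-0.03,0.74,0],[0,0,-0.17],-1],[[-0.03,0.74,0],[0,0,-0.17],-1],[[-0.03,0.74,0],[0,0,-0.17],-1]]'
python3 -m pendant '[[[-0.03,0.74,0],[0,0,-0.17],-1],[[-0.03,0.74,0],[0,0,-0.17],-1],[[-0.03,0.74,0],[0,0,-0.17],-1],[[-0.03,0.74,0],[0,0,-0.17],-1],[[-0.03,0.74,0],[0,0,-0.17],-1],[[-0.03,0.74,0],[0,0,-0.17],-1],[[-0.03,0.74,0],[0,0,-0.17],-1],[[-0.03,0.74,0],[0,0,-0.17],-1],[[-0.03,0.74,0],[0,0,-0.17],-1],[[-0.03,0.74,0],[0,0,-0.17],-1]]'
python3 -m pendant '[[[0,0,-0.2],[0,0,0],-1],[[0,0,-0.2],[0,0,0],-1],[[0,0,-0.2],[0,0,0],-1],[[0,0,-0.2],[0,0,0],-1],[[0,0,-0.2],[0,0,0],-1],[[0,0,-0.2],[0,0,0],-1],[[0,0,-0.2],[0,0,0],-1],[[0,0,-0.2],[0,0,0],-1],[[0,0,0],[0,0,0],-1],[[0,0,0],[0,0,0],-1]]'
python3 - <<'E'
from h import *
for n in P:
    acc=np.mean([bot.capture(n).astype(float) for _ in range(5)],0);cv2.imwrite(f"pics/{n}1.png",acc.astype(np.uint8))
o=bot.get_obs();print(o["tool_pos"],o["tcp_rot"])
s=cv2.imread("pics/scene1.png")[180:330,215:335];t=cv2.imread("pics/top1.png")[185:265,170:245]
im=np.zeros((590,795,3),np.uint8);a=cv2.resize(s,None,fx=3.9,fy=3.9,interpolation=cv2.INTER_CUBIC);im[:585,:468]=a
b=cv2.resize(t,None,fx=4.3,fy=4.3,interpolation=cv2.INTER_CUBIC);im[:344,470:470+b.shape[1]]=b[:, :322];cv2.imwrite("pics/c2.png",im)
E
```

```text
time: 5.93
tool_pos: [568.7, 12.5, 270.6]
tcp_rot: [-3.141, -0.0, 1.583]
contact_force: [-0.1, 0.1, -0.8]
grip_width: 23.7
finger_force: 29.9
time: 6.77
tool_pos: [559.7, 234.4, 270.5]
tcp_rot: [-3.141, 0.0, 1.379]
contact_force: [0.6, 0.1, -1.3]
grip_width: 23.3
finger_force: 29.9
time: 7.6
tool_pos: [560.0, 233.3, 222.5]
tcp_rot: [-3.141, 0.0, 1.38]
contact_force: [0.2, 0.4, -1.4]
grip_width: 23.7
finger_force: 29.9
[560.11167017 233.46603166 222.96780995] [ 3.14125394e+00 -7.60564994e-05  1.37990901e+00]
```

View pics/c2.png

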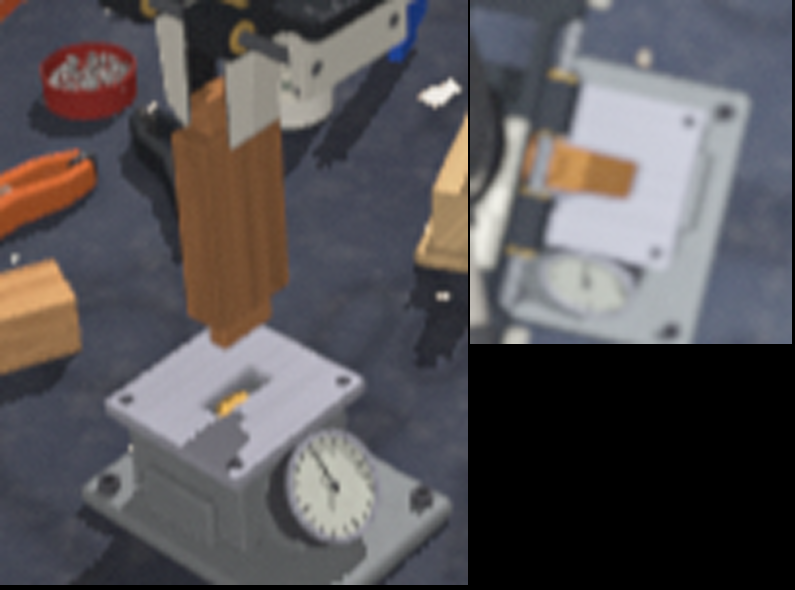

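The picture shows the slat held upright about 36 mm above the plate, with the tenon end at crop (240,335) and the window at (238,392). Next I fit the slat and the window in the same cameras so calibration bias cancels.

```bash
cat > rel.py <<'E'
from fit2 import *
import sys
J={n:cv2.imread(f"pics/{n}1.png") for n in P}
o=bot.get_obs();T=o["tool_pos"];zc=T[2]-34.8;yaw=o["tcp_rot"][2]-np.pi/2
print(T.round(2),yaw.round(3))
def fitm(draw,M,W,p,sc,n):
    def c(q):
        r=np.zeros((400,640),np.uint8);draw(q,r,n)
        d=(cv2.GaussianBlur(r,(0,0),.7).astype(float)-cv2.GaussianBlur(M,(0,0),.7))*W;return (d*d).sum()/65025
    for k in range(3):
        s=np.vstack([p]+[p+np.eye(len(p))[i]*sc[i]*(-1)**k for i in range(len(p))])
        r=minimize(c,p,method="Nelder-Mead",options=dict(initial_simplex=s,xatol=.02,fatol=.005));p=r.x
    return p.round(3),round(r.fun,2)
def plate(q,r,n): fill(r,n,box(*q,0,0,75,75.01,96,100),255)
def win(q,r,n): fill(r,n,box(q[0],q[1],YW,0,0,75,75.01,q[2],q[2]+24),255)
def sl(q,r,n): slat(r,n,q[0],q[1],q[2] if len(q)>2 else yaw,zc,152,255)
K=np.ones((9,9),np.uint8)
for n in P:
    im=I[n];g=cv2.cvtColor(im,cv2.COLOR_BGR2GRAY);S=cv2.cvtColor(im,cv2.COLOR_BGR2HSV)[...,1]
    p0=np.array([558.4,236.6,-.205] if n=="scene" else [561.5,238,-.18])
    r=np.zeros((400,640),np.uint8);plate(p0,r,n);W=cv2.dilate((r>127).astype(np.uint8),K)
    c=proj(n,[[*p0[:2],75]])[0].astype(int);cv2.circle(r,tuple(map(int,c)),1,0,1)
    W2=np.zeros_like(W);cv2.circle(W2,tuple(map(int,c)),15 if n=="scene" else 13,1,-1)
    lev=np.median(g[cv2.erode((r>127).astype(np.uint8),K)>0]);
    ring=cv2.dilate((r>127).astype(np.uint8),K)-cv2.dilate((r>127).astype(np.uint8),np.ones((5,5)));bg=np.median(g[ring>0]);th=(lev+bg)/2
    M=np.clip((g.astype(float)-bg)/(lev-bg),0,1)*255;M[W2>0]=255;M=((M>127)*255).astype(np.uint8) if n=="scene" else M.astype(np.uint8)
    pf,f=fitm(plate,M,W,p0,np.array([2,2,.03]),n);print(n,"plate",lev,bg,pf,f)
    YW=pf[2]
    M=(((g<lev*.8)|(S>60))*255).astype(np.uint8)
    print(n,"win",fitm(win,M,W2,np.array([pf[0],pf[1],15.]),np.array([2,2,2]),n))
    hs=cv2.cvtColor(J[n],cv2.COLOR_BGR2HSV).astype(int)
    M=(((hs[...,0]<20)&(hs[...,1]>110))*255).astype(np.uint8);q=np.array([T[0],T[1],yaw])
    W=np.zeros((400,640),np.uint8)
    if n=="scene":W[219:275,255:295]=1
    else:W[210:240,194:214]=1;M=((hs[...,1]>80)&(hs[...,0]<25)).astype(np.uint8)*255
    print(n,"slat",fitm(sl,M,W,q[:2],np.array([2,2]),n),fitm(sl,M,W,q,np.array([2,2,.03]),n))
E
python3 rel.py
```

```text
[560.11 233.47 222.97] -0.191
scene plate 180.0 77.0 [ 5.58973e+02  2.38166e+02 -2.02000e-01] 49.14
scene win (array([558.185, 238.711,  12.034]), np.float64(0.5))
scene slat (array([561.675, 225.001]), np.float64(37.63)) (array([ 5.61213e+02,  2.26006e+02, -2.80000e-02]), np.float64(9.17))
top plate 207.0 163.0 [ 5.62991e+02  2.38025e+02 -1.93000e-01] 81.07
top win (array([561.504, 239.115,   9.654]), np.float64(0.45))
top slat (array([559.409, 239.623]), np.float64(22.59)) (array([ 5.59422e+02,  2.39776e+02, -1.81000e-01]), np.float64(21.94))
```

```bash
python3 - <<'E'
from h import *
from fit2 import *
T=[560.1,233.5];zc=188.2;yaw=-.191
o=[]
for n,(a,b,c,d) in(("scene",(240,195,310,310)),("top",(180,195,225,250))):
    im=cv2.imread(f"pics/{n}1.png");big=cv2.resize(im,None,fx=8,fy=8,interpolation=cv2.INTER_CUBIC)
    for z0,z1,lx,ly,col in((56,-56,24,54,(0,255,0)),(-56,-76,12,36,(255,255,0)),(76,56,12,36,(255,0,255))):
        X=box(*T,yaw,0,0,zc+z0,zc+z1,lx,ly);p=((proj(n,X)+.5)*8-.5)
        for i in range(8):
            for j in range(i):
                if bin(i^j).count("1")==1: cv2.line(big,tuple(map(int,p[i])),tuple(map(int,p[j])),col,1)
    p=((proj(n,[[559.5,238.8,75]])+.5)*8-.5)[0];cv2.circle(big,tuple(map(int,p)),3,(0,0,255),-1)
    q=big[b*8:d*8,a*8:c*8];o.append(cv2.resize(q,None,fx=590/q.shape[0]*.999,fy=590/q.shape[0]*.999))
h=min(x.shape[0] for x in o);r=np.hstack([x[:h] for x in o]);print(r.shape);cv2.imwrite("pics/c3.png",r[:,:800])
E
```

```text
(589, 841, 3)
```

View pics/c3.png

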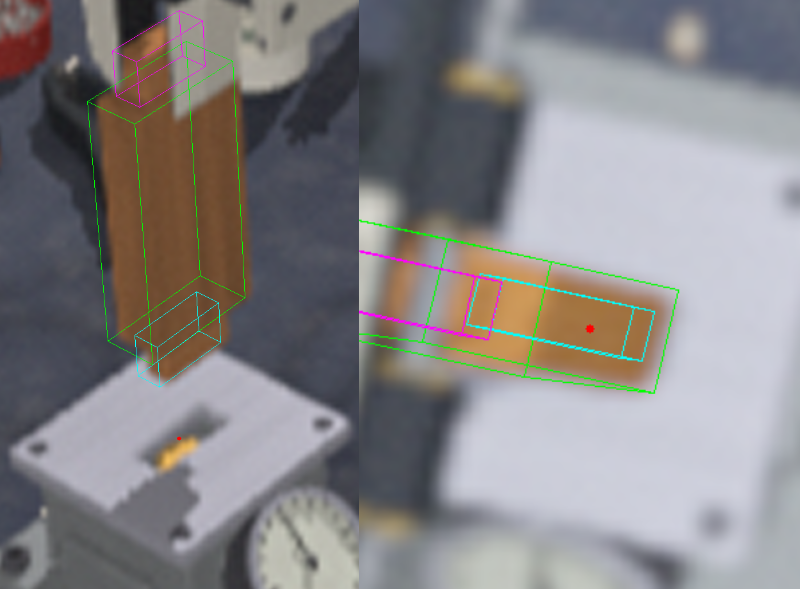

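The overlay shows the top view agreeing with the prediction, but the scene view differs by a few mm at the slat's +y edge. I'll look at a sharper crop.

```bash
python3 - <<'E'
from h import *
im=cv2.imread("pics/scene1.png")[195:285,252:295];b=cv2.resize(im,None,fx=6.6,fy=6.6,interpolation=cv2.INTER_NEAREST)
b=np.clip(b.astype(float)*1.7,0,255).astype(np.uint8)
t=cv2.imread("pics/top1.png")[208:242,180:218];t=cv2.resize(t,None,fx=13,fy=13,interpolation=cv2.INTER_NEAREST)
r=np.zeros((594,800,3),np.uint8);r[:b.shape[0],:b.shape[1]]=b;r[:t.shape[0],290:290+t.shape[1]]=t;cv2.imwrite("pics/c4.png",r);print(b.shape,t.shape)
E
```

```text
(594, 284, 3) (442, 494, 3)
```

View pics/c4.png

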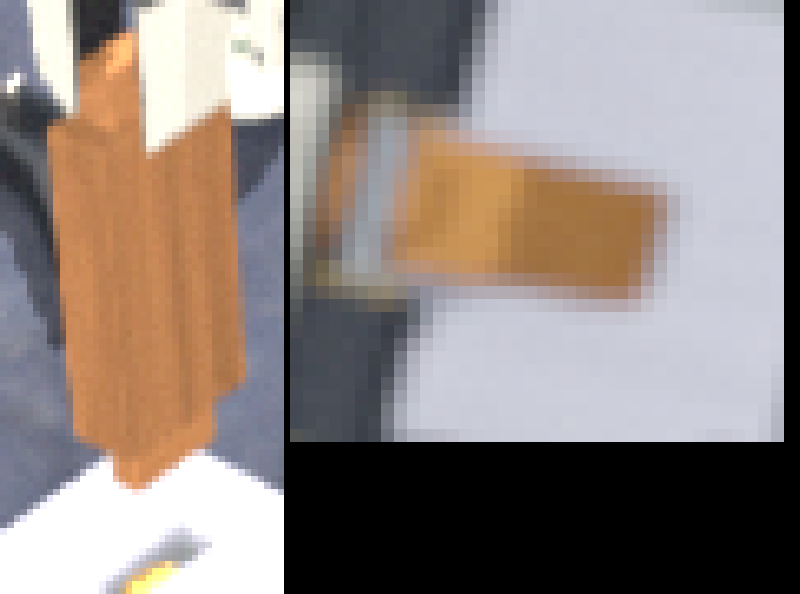

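```bash
cat > pts.py <<'E'
from h import *
from scipy.optimize import least_squares
sc=np.array([(73,435),(245,387),(115,482),(138,491),(213,442)])/6.6-.5+[252,195]
Ls=np.array([(12,27,-56),(-12,-27,-56),(6,18,-76),(-6,18,-76),(-6,-18,-76)],float)
tp=(np.array([(665,188),(642,305)])-[290,0])/13-.5+[180,208]
Lt=np.array([(12,-27,-56),(-12,-27,-56)],float)
def W(L,q):
    c,s=np.cos(q[3]),np.sin(q[3]);return np.c_[q[0]+c*L[:,0]-s*L[:,1],q[1]+s*L[:,0]+c*L[:,1],q[2]+L[:,2]]
q0=np.array([560.1,233.5,188.2,-.191])
print("res scene",(sc-proj("scene",W(Ls,q0))).round(2).tolist());print("res top",(tp-proj("top",W(Lt,q0))).round(2).tolist())
f=least_squares(lambda q:(sc-proj("scene",W(Ls,[*q,188.2,-.191]))).ravel(),q0[:2]);print(f.x,f.fun.round(2))
f=least_squares(lambda q:(sc-proj("scene",W(Ls,q))).ravel(),q0);print(f.x,f.fun.round(2))
f=least_squares(lambda q:(tp-proj("top",W(Lt,[*q,188.2,-.191]))).ravel(),q0[:2]);print(f.x,f.fun.round(2))
E
python3 pts.py
```

```text
res scene [[1.96, -0.69], [1.28, 0.46], [2.46, -0.29], [1.63, -1.24], [1.11, 0.08]]
res top [[-1.03, 0.39], [-0.5, -0.26]]
[557.64378519 230.92888474] [ 0.24 -0.33 -0.38  0.81  0.76  0.07 -0.08 -0.87 -0.55  0.43]
[ 5.84186711e+02  1.91342167e+02  1.50622025e+02 -2.26185384e-01] [-0.34 -0.18  0.12 -0.02  0.47  0.48  0.01 -0.43 -0.26  0.17]
[559.9044922  235.36104908] [-0.26  0.32  0.26 -0.32]
```

```bash
python3 -m pendant '[[[0.02,0.17,0],[0,0,-0.05],-1],[[0,0,-0.1],[0,0,0],-1],[[0,0,-0.2],[0,0,0],-1],[[0,0,-0.2],[0,0,0],-1],[[0,0,-0.2],[0,0,0],-1],[[0,0,-0.2],[0,0,0],-1],[[0,0,-0.13],[0,0,0],-1],[[0,0,0],[0,0,0],-1],[[0,0,0],[0,0,0],-1],[[0,0,0],[0,0,0],-1]]'
python3 - <<'E'
from h import *
for n in P:
    acc=np.mean([bot.capture(n).astype(float) for _ in range(4)],0);cv2.imwrite(f"pics/{n}2.png",acc.astype(np.uint8))
o=bot.get_obs();print(o["tool_pos"],o["tcp_rot"])
b=cv2.resize(cv2.imread("pics/scene2.png")[225:310,240:310],None,fx=6.6,fy=6.6,interpolation=cv2.INTER_CUBIC)
b=np.clip(b.astype(float)*1.3,0,255).astype(np.uint8)
t=cv2.imread("pics/top2.png")[203:245,188:218];t=cv2.resize(t,None,fx=11,fy=11,interpolation=cv2.INTER_CUBIC)
r=np.zeros((594,800,3),np.uint8);r[:b.shape[0],:b.shape[1]]=b;r[:t.shape[0],465:465+t.shape[1]]=t;cv2.imwrite("pics/c5.png",r)
for w in((559.8,238.9),(558.2,238.7)): print((proj("scene",[[*w,75]])[0]+.5-[240,225])*6.6)
E
```

```text
time: 8.93
tool_pos: [560.9, 238.5, 192.2]
tcp_rot: [3.141, -0.0, 1.374]
contact_force: [-0.3, -0.0, -1.2]
grip_width: 23.4
finger_force: 29.9
[560.70876185 238.49266806 192.05315348] [ 3.14133022e+00 -2.81770479e-05  1.37378187e+00]
[229.8697729  367.10718006]
[234.52571902 368.24750751]
```

View pics/c5.png

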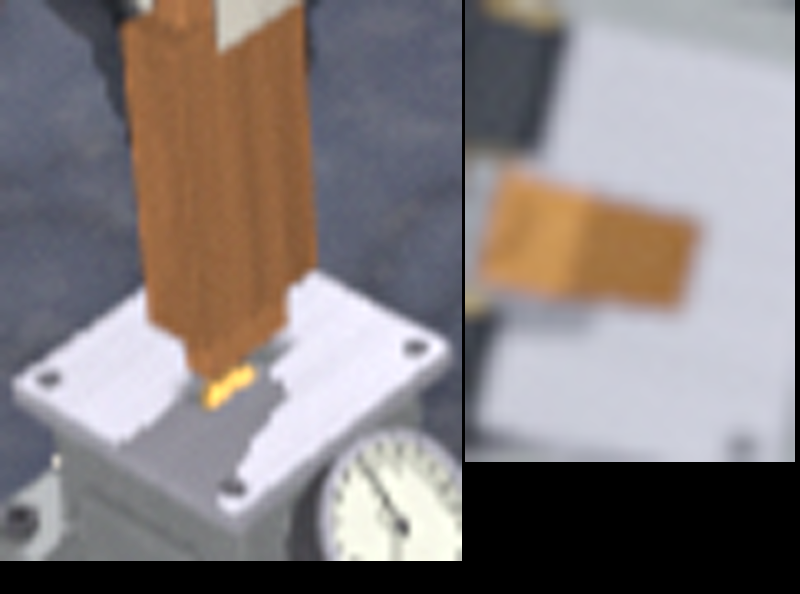

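```bash
cat > pts2.py <<'E'
from h import *
from scipy.optimize import least_squares
z=192.1-34.8;yaw=1.374-np.pi/2
sc=np.array([(147,322),(318,268),(188,375),(208,384),(287,326)])/6.6-.5+[240,225]
Ls=np.array([(12,27,-56),(-12,-27,-56),(6,18,-76),(-6,18,-76),(-6,-18,-76)],float)
tp=(np.array([(704,218),(683,310)])-[465,0])/11-.5+[188,203];Lt=Ls[[0,1]]*[1,-1,1];Lt[1]=Ls[1]
def W(L,q):
    c,s=np.cos(yaw),np.sin(yaw);return np.c_[q[0]+c*L[:,0]-s*L[:,1],q[1]+s*L[:,0]+c*L[:,1],z+L[:,2]]
for n,p,L,w in(("scene",sc,Ls,(558.2,238.7)),("top",tp,Lt,(561.5,239.1))):
    f=least_squares(lambda q:(p-proj(n,W(L,q))).ravel(),[560,238]);print(n,f.x.round(2),f.fun.round(2),"need",(np.array(w)-f.x).round(2))
E
python3 pts2.py
```

```text
scene [558.78 235.92] [ 0.3  -0.6  -0.23 -0.28  0.73  0.95 -0.49 -0.07 -0.31  0.01] need [-0.58  2.78]
top [561.05 240.64] [-0.19  0.51  0.19 -0.51] need [ 0.45 -1.54]
```

```bash
python3 -m pendant '[[[0,0.02,0],[0,0,0],-1],[[0,0,-0.05],[0,0,0],-1],[[0,0,-0.05],[0,0,0],-1],[[0,0,-0.05],[0,0,0],-1],[[0,0,-0.05],[0,0,0],-1],[[0,0,-0.05],[0,0,0],-1],[[0,0,-0.03],[0,0,0],-1],[[0,0,0],[0,0,0],-1],[[0,0,0],[0,0,0],-1],[[0,0,0],[0,0,0],-1]]'
python3 -c "
from plant import bot
o=bot.get_obs();print(o['moment'],o['tool_pos'],o['contact_force'])"
```

```text
time: 10.17
tool_pos: [561.4, 239.4, 185.4]
tcp_rot: [3.139, -0.002, 1.374]
contact_force: [-1.4, 0.0, 7.0]
grip_width: 23.3
finger_force: 30.0
[-0.02666895  0.28538982 -0.02172051] [561.40526012 239.44432105 185.43738484] [-1.44456845  0.03116322  7.00897658]
```

```bash
python3 -m pendant '[[[-0.02,0,0],[0,0,0],-1],[[0,0,0],[0,0,0],-1],[[0,0,0],[0,0,0],-1],[[-0.02,0,0],[0,0,0],-1],[[0,0,0],[0,0,0],-1],[[0,0,0],[0,0,0],-1],[[0,0,0],[0,0,0],-1],[[0,0,0],[0,0,0],-1],[[0,0,0],[0,0,0],-1],[[0,0,0],[0,0,0],-1]]'
python3 -c "
from plant import bot
o=bot.get_obs();print(o['moment'],o['tool_pos'],o['contact_force'])"
```

```text
time: 11.0
tool_pos: [560.6, 239.4, 185.5]
tcp_rot: [3.138, -0.002, 1.374]
contact_force: [-0.2, -0.1, 7.5]
grip_width: 23.2
finger_force: 30.0
[-0.04090462  0.02542167 -0.05091993] [560.5775522  239.39131056 185.5025942 ] [-0.22198777 -0.08204028  7.48360443]
```

```bash
python3 -m pendant '[[[0,0.03,0],[0,0,0],-1],[[0,0,0],[0,0,0],-1],[[0,0.03,0],[0,0,0],-1],[[0,0,0],[0,0,0],-1],[[0,0,0],[0,0,0],-1],[[0,0,0],[0,0,0],-1],[[0,0,0],[0,0,0],-1],[[0,0,0],[0,0,0],-1],[[0,0,0],[0,0,0],-1],[[0,0,0],[0,0,0],-1]]'
python3 -c "
from plant import bot
o=bot.get_obs();print(o['moment'],o['tool_pos'],o['contact_force'])"
python3 -m pendant '[[[0,-0.04,0],[0,0,0],-1],[[0,-0.03,0],[0,0,0],-1],[[0,-0.03,0],[0,0,0],-1],[[0,-0.03,0],[0,0,0],-1],[[0,0,0],[0,0,0],-1],[[0,0,0],[0,0,0],-1],[[0,0,0],[0,0,0],-1],[[0,0,0],[0,0,0],-1],[[0,0,0],[0,0,0],-1],[[0,0,0],[0,0,0],-1]]'
python3 -c "
from plant import bot
o=bot.get_obs();print(o['moment'],o['tool_pos'],o['contact_force'])"
```

```text
time: 11.83
tool_pos: [560.6, 240.9, 185.5]
tcp_rot: [3.138, -0.001, 1.374]
contact_force: [0.8, -1.0, 7.5]
grip_width: 23.2
finger_force: 30.0
[-0.26352045 -0.0655039  -0.00259371] [560.61035525 240.89907982 185.45310879] [ 0.75067032 -0.98626767  7.48041032]
time: 12.67
tool_pos: [560.5, 237.7, 185.5]
tcp_rot: [3.138, -0.002, 1.374]
contact_force: [-0.2, 0.3, 7.7]
grip_width: 23.2
finger_force: 30.0
[ 0.25014679  0.0641908  -0.05235324] [560.47768932 237.66784296 185.48922671] [-0.21919047  0.30708756  7.74196272]
```

```bash
python3 -m pendant '[[[0,0.03,0],[0,0,0],-1],[[0,0.03,0],[0,0,0],-1],[[0,0,0.1],[0,0,0],-1],[[0,0,0.1],[0,0,0],-1],[[0,0,0],[0,0,0],-1],[[0,0,0],[0,0,0],-1],[[0,0,0],[0,0,0],-1],[[0,0,0],[0,0,0],-1],[[0,0,0],[0,0,0],-1],[[0,0,0],[0,0,0],-1]]'
cat > look.py <<'E'
from h import *
import sys
k=sys.argv[1];z=float(sys.argv[2])
for n in P:
    acc=np.mean([bot.capture(n).astype(float) for _ in range(4)],0);cv2.imwrite(f"pics/{n}{k}.png",acc.astype(np.uint8))
o=bot.get_obs();T=o["tool_pos"];yaw=o["tcp_rot"][2]-np.pi/2;print(T,o["tcp_rot"],o["moment"],o["contact_force"])
F=9
b=cv2.resize(cv2.imread(f"pics/scene{k}.png")[240:305,240:310],None,fx=F,fy=F,interpolation=cv2.INTER_CUBIC)
b=np.clip(b.astype(float)*1.2,0,255).astype(np.uint8)
def dr(n,X,c,off,s,im):
    p=(proj(n,X)+.5-off)*s-.5;cv2.polylines(im,[np.round(p).astype(np.int32)],True,c,1)
def rect(x,y,w,z,lx,ly):return box(x,y,w,0,0,z,z,lx,ly)[[0,2,6,4]]
for l in((14,38),(19,43)): dr("scene",rect(558.2,238.7,-.2,75,*l),(255,0,255),[240,240],F,b)
cv2.imwrite(f"pics/l{k}.png",b);print(b.shape)
E
python3 look.py 3 0
```

```text
time: 13.5
tool_pos: [559.4, 238.7, 189.4]
tcp_rot: [-3.141, 0.0, 1.374]
contact_force: [-0.1, -0.6, -0.5]
grip_width: 23.1
finger_force: 29.9
[559.46097136 238.79552811 189.54390817] [3.14151240e+00 3.73966678e-05 1.37379126e+00] [-0.03724231 -0.08806751 -0.05674945] [-0.22214711  0.9165254  -1.9847992 ]
(585, 630, 3)
```

View pics/l3.png

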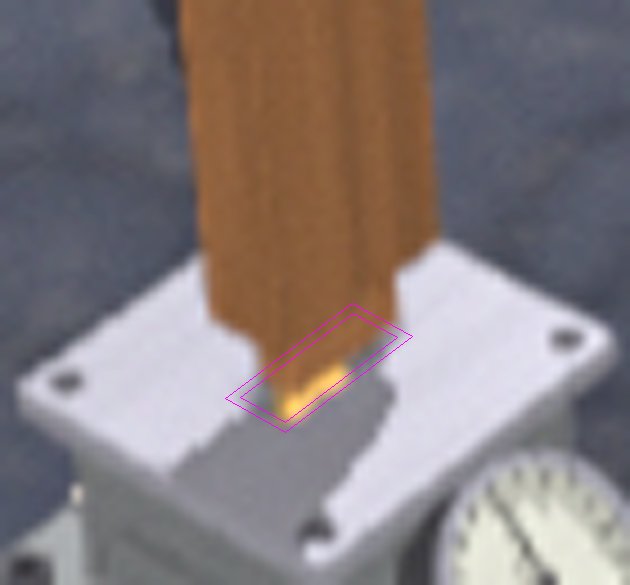

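```bash
cat > pts3.py <<'E'
from h import *
from scipy.optimize import least_squares
z=189.5-34.8
sc=np.array([(210,318),(440,240),(262,388),(281,402),(398,323)])/9-.5+[240,240]
Ls=np.array([(12,27,-56),(-12,-27,-56),(6,18,-76),(-6,18,-76),(-6,-18,-76)],float)
def W(L,q,w,z=z):
    c,s=np.cos(w),np.sin(w);return np.c_[q[0]+c*L[:,0]-s*L[:,1],q[1]+s*L[:,0]+c*L[:,1],z+L[:,2]]
toc=lambda p:((p+.5-[240,240])*9).round(0).tolist()
print("pred@tcp",toc(proj("scene",W(Ls,(559.5,238.8),-.197))))
for w in(-.197,-.1,0):
    f=least_squares(lambda q:(sc-proj("scene",W(Ls,q,w))).ravel(),[560,238]);print(w,f.x.round(2),(f.fun*9).round(0),f.cost)
f=least_squares(lambda q:(sc-proj("scene",W(Ls,q[:2],q[2]))).ravel(),[560,238,-.2]);print(f.x,(f.fun*9).round(0))
f=least_squares(lambda q:(sc-proj("scene",W(Ls,q[:2],-.197,q[2]))).ravel(),[560,238,z]);print("zfree",f.x,(f.fun*9).round(0))
E
python3 pts3.py
python3 - <<'E'
# yaw check of held slat in top image, and plate yaw by edges
from h import *
im=cv2.imread("pics/top3.png");hs=cv2.cvtColor(im,cv2.COLOR_BGR2HSV).astype(int)
m=((hs[...,0]<25)&(hs[...,1]>70)).astype(np.uint8)
m[:, :190]=0;m[:205]=0;m[245:]=0;m[:,222:]=0
cols=range(194,206);up=[];lo=[]
S=hs[...,1].astype(float)
for c in cols:
    r=np.where(m[:,c])[0];print(c,r.min(),r.max(),end="; ")
    a=S[200:246,c];
    i=r.min()-200;up.append(i-1+(70-a[i-1])/(a[i]-a[i-1]));i=r.max()-200;lo.append(i+(a[i]-70)/(a[i]-a[i+1]))
print();print(np.polyfit(cols,up,1),np.polyfit(cols,lo,1))
E
```

```text
pred@tcp [[189.0, 325.0], [427.0, 248.0], [241.0, 383.0], [279.0, 404.0], [386.0, 324.0]]
-0.197 [557.18 236.55] [  7.  -4.  -1.  -5.   7.   8. -12.   0.  -1.   1.] 2.1889183670166665
-0.1 [557.55 236.58] [  3. -11.   6.   2.   4.   4. -18.  -1.   5.   6.] 3.632638567942488
0 [557.95 236.65] [ -2. -17.  15.   9.   1.   0. -25.  -2.  11.  10.] 8.800936237073133
[ 5.57201257e+02  2.36549942e+02 -1.91228137e-01] [  7.  -4.  -0.  -5.   7.   8. -13.   0.  -1.   2.]
zfree [559.47581883 233.16601892 151.296291  ] [  6.  -4.  -0.  -6.   7.   8. -12.   1.  -1.   1.]
194 220 229; 195 220 229; 196 221 230; 197 221 230; 198 221 230; 199 221 230; 200 222 230; 201 222 230; 202 222 230; 203 223 230; 204 223 230; 205 223 230; 
[  0.28040902 -34.79838594] [ 0.08417503 13.51281522]
```

```bash
python3 -m pendant '[[[0.037,0.077,0],[0,0,0],-1],[[0,0,0],[0,0,0],-1],[[0,0,-0.06],[0,0,0],-1],[[0,0,-0.06],[0,0,0],-1],[[0,0,-0.06],[0,0,0],-1],[[0,0,-0.04],[0,0,0],-1],[[0,0,0],[0,0,0],-1],[[0,0,0],[0,0,0],-1],[[0,0,0],[0,0,0],-1],[[0,0,0],[0,0,0],-1]]'
python3 -c "
from plant import bot
o=bot.get_obs();print(o['moment'],o['tool_pos'],o['contact_force'])"
```

```text
time: 14.73
tool_pos: [561.5, 241.5, 185.4]
tcp_rot: [3.138, -0.002, 1.374]
contact_force: [-1.1, -0.1, 10.8]
grip_width: 23.3
finger_force: 30.1
[-0.04560821  0.34796696 -0.00707034] [561.51866917 241.54787929 185.40219481] [-1.07182122 -0.14561216 10.78211751]
```

```bash
cat > avg.py <<'E'
from plant import bot
import numpy as np
A=[]
for i in range(8):
    bot.capture("top");o=bot.get_obs();A.append(np.r_[o["tool_pos"],o["contact_force"],o["moment"]])
A=np.array(A);print("mean",A.mean(0).round(3).tolist());print("sd",A.std(0).round(3).tolist())
E
python3 avg.py
python3 -m pendant '[[[0,0,0.08],[0,0,0],-1],[[0,0,0.1],[0,0,0],-1],[[0,0,0],[0,0,0],-1],[[0,0,0],[0,0,0],-1],[[0,0,0],[0,0,0],-1],[[0,0,0],[0,0,0],-1],[[0,0,0],[0,0,0],-1],[[0,0,0],[0,0,0],-1],[[0,0,0],[0,0,0],-1],[[0,0,0],[0,0,0],-1]]'
python3 avg.py
```

```text
mean [561.538, 241.52, 185.418, -1.247, -0.059, 11.113, -0.041, 0.362, -0.001]
sd [0.01, 0.011, 0.015, 0.533, 0.198, 0.437, 0.019, 0.025, 0.026]
time: 15.97
tool_pos: [560.6, 241.1, 188.3]
tcp_rot: [3.142, 0.0, 1.374]
contact_force: [-1.1, -0.7, -1.5]
grip_width: 23.2
finger_force: 29.9
mean [560.573, 241.116, 188.338, 0.079, -0.168, -1.44, -0.037, -0.083, -0.005]
sd [0.014, 0.01, 0.024, 0.57, 0.544, 0.286, 0.023, 0.02, 0.021]
```

```bash
python3 -m pendant '[[[0.053,-0.1,0],[0,0,0],-1],[[0,0,0],[0,0,0],-1],[[0,0,-0.06],[0,0,0],-1],[[0,0,-0.06],[0,0,0],-1],[[0,0,-0.04],[0,0,0],-1],[[0,0,0],[0,0,0],-1],[[0,0,0],[0,0,0],-1],[[0,0,0],[0,0,0],-1],[[0,0,0],[0,0,0],-1],[[0,0,0],[0,0,0],-1]]'
cat > look4.py <<'E'
from h import *
for n in P:
    acc=np.mean([bot.capture(n).astype(float) for _ in range(6)],0);np.save(f"{n}4.npy",acc);cv2.imwrite(f"pics/{n}4.png",acc.round().astype(np.uint8))
o=bot.get_obs();print(o["tool_pos"],o["moment"],o["contact_force"])
def rect(x,y,w,z,lx,ly):return box(x,y,w,0,0,z,z,lx,ly)[[0,2,6,4]]
def pan(f,n,a,b,c,d,F,R):
    im=cv2.imread(f)[b:d,a:c];im=cv2.resize(im,None,fx=F,fy=F,interpolation=cv2.INTER_CUBIC);im=np.clip(im*1.15,0,255).astype(np.uint8)
    for r in R: cv2.polylines(im,[np.round((proj(n,r)+.5-[a,b])*F-.5).astype(np.int32)],True,(255,0,255),1)
    return im
S=[rect(558.2,238.7,-.2,75,l,l+24) for l in(14,)];Tq=[rect(561.5,239.1,-.19,75,14,38)]
A=np.vstack([pan(f"pics/scene{k}.png","scene",254,264,292,289,11.5,S) for k in(0,4)])
B=np.vstack([pan(f"pics/top{k}.png","top",186,211,220,238,10.6,Tq) for k in(0,4)])
h=min(A.shape[0],B.shape[0]);r=np.hstack([A[:h],B[:h]]);print(A.shape,B.shape,r.shape);cv2.imwrite("pics/l4.png",r[:600,:800])
E
python3 look4.py
```

```text
time: 17.2
tool_pos: [562.1, 238.2, 183.5]
tcp_rot: [3.142, 0.0, 1.374]
contact_force: [0.4, 0.7, -1.4]
grip_width: 23.4
finger_force: 29.9
[562.17120795 238.11248576 183.54678471] [ 0.0113289  -0.09636081 -0.03167636] [-0.39652108  0.21155162 -1.08451493]
(576, 437, 3) (572, 360, 3) (572, 797, 3)
```

View pics/l4.png

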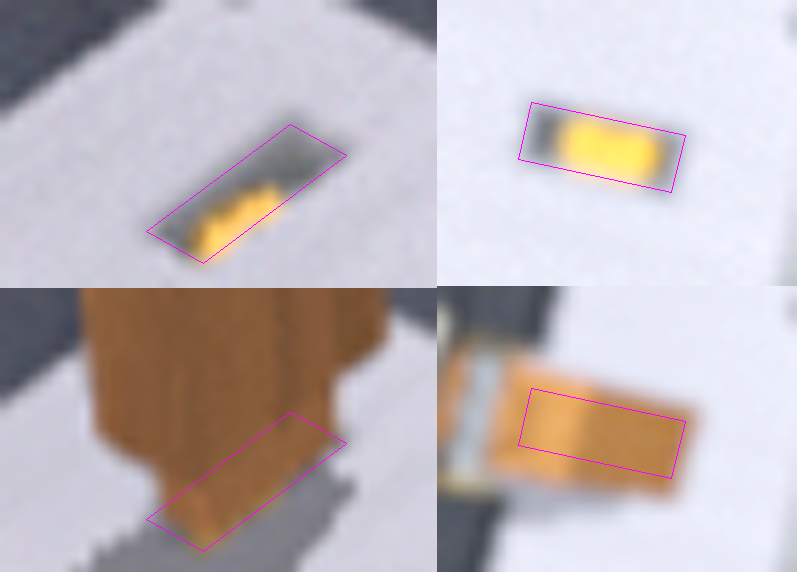

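The picture shows the tenon entering the window: there is no contact force and z is below the earlier 185.4 mm stop. I'll continue down.

```bash
python3 -m pendant '[[[0,0,-0.03],[0,0,0],-1],[[0,0,-0.03],[0,0,0],-1],[[0,0,-0.03],[0,0,0],-1],[[0,0,-0.03],[0,0,0],-1],[[0,0,-0.03],[0,0,0],-1],[[0,0,-0.03],[0,0,0],-1],[[0,0,0],[0,0,0],-1],[[0,0,0],[0,0,0],-1],[[0,0,0],[0,0,0],-1],[[0,0,0],[0,0,0],-1]]'
python3 avg.py
```

```text
time: 18.63
tool_pos: [562.2, 238.1, 178.2]
tcp_rot: [3.142, -0.0, 1.374]
contact_force: [-0.8, -0.1, -1.2]
grip_width: 23.6
finger_force: 29.9
mean [562.172, 238.115, 178.162, -0.131, 0.375, -0.875, 0.018, -0.087, -0.006]
sd [0.013, 0.014, 0.008, 0.614, 0.385, 0.692, 0.02, 0.021, 0.029]
```

```bash
python3 -m pendant '[[[0,0,-0.04],[0,0,0],-1],[[0,0,-0.04],[0,0,0],-1],[[-0.003,-0.001,-0.04],[0,0,0],-1],[[-0.003,-0.001,-0.04],[0,0,0],-1],[[-0.003,-0.001,-0.04],[0,0,0],-1],[[-0.003,-0.001,-0.04],[0,0,0],-1],[[-0.003,-0.001,-0.04],[0,0,0],-1],[[-0.003,-0.001,-0.04],[0,0,0],-1],[[0,0,0],[0,0,0],-1],[[0,0,0],[0,0,0],-1]]'
python3 avg.py
```

```text
time: 19.87
tool_pos: [561.9, 238.0, 168.8]
tcp_rot: [3.141, -0.0, 1.374]
contact_force: [0.6, 0.8, 4.6]
grip_width: 23.3
finger_force: 29.9
mean [561.883, 238.006, 168.802, 0.551, 0.452, 5.471, 0.076, -0.247, 0.015]
sd [0.025, 0.017, 0.012, 0.578, 0.488, 0.52, 0.034, 0.027, 0.035]
```

```bash
python3 -m pendant '[[[-0.003,-0.001,-0.03],[0,0,0],-1],[[-0.003,-0.001,-0.03],[0,0,0],-1],[[-0.003,-0.001,-0.03],[0,0,0],-1],[[-0.003,-0.001,-0.03],[0,0,0],-1],[[-0.003,-0.001,-0.03],[0,0,0],-1],[[0,0,0],[0,0,0],-1],[[0,0,0],[0,0,0],-1],[[0,0,0],[0,0,0],-1],[[0,0,0],[0,0,0],-1],[[0,0,0],[0,0,0],-1]]'
python3 avg.py
```

```text
time: 21.1
tool_pos: [562.0, 238.3, 165.8]
tcp_rot: [3.139, -0.002, 1.374]
contact_force: [0.2, 1.5, 11.9]
grip_width: 23.5
finger_force: 30.0
mean [562.005, 238.313, 165.788, -0.057, 1.053, 11.766, 0.184, -0.013, -0.021]
sd [0.013, 0.01, 0.018, 0.396, 0.512, 0.395, 0.028, 0.03, 0.016]
```

```bash
python3 -m pendant '[[[-0.005,-0.004,-0.03],[0,0,0],-1],[[0,0,0],[0,0,0],-1],[[0,0,0],[0,0,0],-1],[[0,0,0],[0,0,0],-1],[[0,0,0],[0,0,0],-1],[[0,0,0],[0,0,0],-1],[[0,0,0],[0,0,0],-1],[[0,0,0],[0,0,0],-1],[[0,0,0],[0,0,0],-1],[[0,0,0],[0,0,0],-1]]'
python3 avg.py
```

```text
time: 22.33
tool_pos: [562.1, 238.4, 165.7]
tcp_rot: [3.138, -0.003, 1.374]
contact_force: [-1.6, 1.8, 16.1]
grip_width: 23.5
finger_force: 30.0
mean [562.121, 238.418, 165.743, -1.224, 1.471, 15.709, 0.241, 0.14, -0.005]
sd [0.01, 0.015, 0.015, 0.195, 0.408, 0.437, 0.031, 0.026, 0.044]
```

The hard stop held: the force rose 4 N while z moved only 0.05 mm, so the shoulders are seated on the plate. Handing in.

```bash
python3 -c "
from plant import bot
print(bot.close_job())"
```

```text
the job is handed in; nothing more can be done
None
```

I handed the job in with the longest slat pushed home in the gauge and still gripped (about 16 N down, 30 N grip); a further push moved it under 0.1 mm. I did not read the dial or re-check the two shorter slats with a final picture.

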